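Pack a herb tablet tube and ram it tight

ROBOT

A 6-joint arm with a two-finger parallel gripper is mounted at the origin on the work surface; the furniture and walls round the work are solid. World frame = base frame: x ahead of the robot, y to its left, z up, the work surface at z = 0. Lengths are in m, angles in rad, forces in N, time in s.
With the tool pointing down it reaches from about 0.275 to 0.975 m from the base axis. Payload 8.4 kg.
Tool frame: the origin (TCP) lies on the centre line of the jaws, within the pads' length; the fingertips stand 14 mm ahead of it and the grasp point (between the pads) lies 5 mm behind it; z points along the fingers, y is the line along which they close (so a half turn about z gives the same grasp; the last joint's range is limited). The gripper opens to 92 mm and grips with 3 to 60 N. Pads are 20 mm wide; open, the fingers measure 128 mm over their backs; the gripper's body (75 mm by 189 mm) begins 69 mm behind the grasp point.
Start: joints at [-1.141, 0.353, 1.633, -0, 1.155, -0.002], TCP at [0.262, -0.568, 0.229] pointing down, gripper open.
Joint ranges: [-2.63, 2.63], [-0.92, 2.1], [0.06, 2.66], [-1.3, 4.44], [0, 2.69], [-3.02, 3.02]. Speed limits (rad/s): [2.22, 2.22, 2.79, 3.14, 3.14, 3.14].

INTERFACE

Orientations are given as a rotation vector (axis times angle).
In Python, from plant import env gives the robot as it stands. The module is installed in compiled form; this text tells all that it offers.
- The arm moves only by the tool play_rows, never from a script. Its arguments are lists of equal length, an entry for each row: "offset": the shift along the tool's x, y, z in cm, a list of three; "delta_rot": the turn, a rotation vector about the tool's x, y, z in degrees, a list of three; "claw": the finger opening in cm, from 0 to 9.19. In form: {"offset": [[x, y, z], ...], "delta_rot": [[wx, wy, wz], ...], "claw": [claw, ...]}. A call has 1 to 12 rows; each row is the pose to reach, as a shift and turn from the pose commanded when the call began, along the tool's axes at that moment; what a row does not reach only later rows make up. A row lasts 1/10 s, in which the tool goes at most 50 mm and 8.59 degrees, less where a joint would pass 70% of its speed; a pose out of reach is approached as far as the arm can. A call with a gripper value outside its range is refused whole. The fingers move at their own pace and stop on an object; the grip force is fixed at half the most. Time passes only in rows, so rows that repeat a pose let the fingers close. It gives the time, the measured TCP pose, the force, the opening and the grip force at its end, in the units of the state.
- env.get_state(): the state, without advancing time (a new reading comes with each control period).
- env.grab_frame(name): name is "scene" or "top" or "wrist"; returns (picture, depth): 400x640x3 uint8, blue, green, red; 400x640 float32, m along the optical axis (not along the pixel's ray), 0 where there is no reading.
- env.camera_params(name): a dict with "intrinsics" (3x3 intrinsics, pixels), "view" (4x4, takes a point from world to camera coordinates). Camera axes: x right, y down, z forward; pixel columns grow to the right and rows downward; lengths in m; the calibration is good to about 2 mm. The wrist camera is an equidistant fisheye: a pixel r from the principal point sees the ray r / f radians off the axis. A picture is of the moment at which its call begins: read the wrist's pose just before it. camera_params takes no time and is no camera call; for the wrist camera it gives the pose at the moment of the call.
- env.sign_off(): hands the job in; it is judged then, once.
Trained networks look in the newest picture that a camera, given by its name, has taken for a name from the list of things; names that differ only in an ending like _2 or _b are one class to them, and where a whole thing is asked for, a point or a joint stands for the part that bears it (a point fixed in the world has none). Each returns a list of dicts, best first, with "p" (0 to 1); they miss things now and then, are a little off and sometimes report something else, mostly with a low value. They report only what shows in the picture. A call takes as long as a camera call. They do not tell look-alikes from the thing itself.
- env.spot_in(camera, name): "centre" ([column, row] as shares, 0 to 1, of the picture: columns of its width, rows of its height, amid what is visible of it).
The state is a dict: "time_s": time; "qpos": joint angles; "joint_vel": joint speeds; "effort": joint torques, N m; "eef_pos": TCP position; "orientation": TCP orientation; "contact_force": force on the tool from outside, world axes, zero at the start; "moment": the same for the moment, N m; "width": finger opening in m; "finger_force": force on a finger pad.
Only numpy, scipy, OpenCV 4.12 (cv2) and the standard library are available. Lean on these libraries where they do the work, as an engineer would, in place of code of your own. Each camera call takes 0.05 s, during which the arm holds its last target. There are 200 camera calls.

TASK

Put the orange stopper upright into the mouth of the one open tablet tube, then take the packing rod and push the stopper down the tube until it and the tablets that hang part way down have bottomed out and the stack is solid. Lean on it firmly for a moment, but gently enough not to crack the tablets. Then stand the rod back in its hole at the end of the stand, and leave the other things on the table where they are.

Things in the scene. Friction and masses are not known exactly. Their poses are not given: they have to be found in the camera images.
- stand: Fixed wooden packing stand, 78 x 300 mm, 70 mm high (its top board lies 56 to 68.5 mm above the table). Origin: middle of its underside, on the table; its y axis runs along its length. Four places on its centre line, at y = +105, +35, -35 (tubes, in any order) and -105 mm (the rod's hole).
- well (a point): Centre of the floor on which the rod stands, 14 mm above the table, at the bottom of the rod's round hole (26 mm wide, lined with steel, steel plate round its mouth 68.5 mm above the table) at the -y end of the stand.
- open_tube: The one tube without a cap: white plastic, green bands, 39 mm wide at the collar, fixed upright in the stand. Origin: centre of its underside, z up its axis. Inner floor at z = 6 mm, rim at z = 130 mm. A stick of pressed tablets (28 mm across, 32 to 48 mm long, not known beforehand) hangs snug in it, 3 to 20 mm above the floor, and does not fall by itself.
- mouth (a point): Centre of the open tube's rim, 144 mm above the table. The mouth is 32 mm wide for the first 8 mm, below it the bore 28 mm. A stopper let into it catches by its fins on the bore, its underside about 20 mm below the rim and its plain top 14 mm above; it sinks no farther by its own weight. A stack is well packed under 15 to 20 N; the tablets crack at 35 N.
- capped_tube_a: Finished tube with a green screw cap (42 mm wide, top 136 mm above its origin), fixed in the stand. Origin: centre of its underside.
- capped_tube_b: The same as capped_tube_a.
- stopper: Orange plastic stopper standing on the table, 34 mm tall, 24 g: nose 25 mm across, then four springy fins 29.6 mm across, from 21 mm up the plain top, 26.8 mm across, to grip. Origin: centre of its underside, z up. In the bore it slides under about 2 to 6 N; with the tablets ahead of it up to about 10 N; the push rises sharply only when the tablets stand on the floor.
- rod: Packing rod, upright in its hole at the start: beech shaft 20 mm across, brass foot 22 mm across and 15 mm high, rounded top; 160 mm long, 90 g. Origin: centre of the foot's underside, z up along the rod. Grip the shaft 25 to 40 mm below its top, leaving the foot end free.
- herb_jar: Blue and white porcelain herb jar, 68 mm wide, 87 mm tall, a bystander. Origin: centre of its underside.
- small_herb_jar: Smaller blue and white porcelain jar, 59 mm wide, 76 mm tall, a bystander. Origin: centre of its underside.
- spice_jar: Glass spice jar with green lid, 46 mm wide, 106 mm tall, a bystander. Origin: centre of its underside.
- brass_mortar: Brass mortar, 86 mm wide, 85 mm tall, a bystander. Origin: centre of its underside.
- balance_weight: Brass balance weight, 36 mm wide, 42 mm tall, a bystander. Origin: centre of its underside.
Things that resemble listed ones, but are neither listed nor needed, are in the scene too. Leave any black or pink look-alike of the rod alone.

How it is judged:
By the outcome, as a careful person would: the job done as asked, in the order asked, and still so for the second after the job is handed in, with the robot touching nothing.
It also fails if it takes over 69 s, if anything falls off the work surface, if the arm or the gripper's body presses on something with over 40 N, if the wrist force passes 120 N, or if a joint passes its speed limit or range.

## Working session

There is one attempt and no reset: what is moved stays moved. The work goes in short steps, Python scripts to look and compute and a tool call to move; the robot and the scene stay as the last step left them, time stands still between calls to the robot, and variables do not carry over. Pictures are saved under pics/ and viewed, at most 10 in all, crops included, and the job is handed in when it is done.

Besides the shell and the picture viewer there is one more tool, called by a JSON object that holds its "op" and its "data". play_rows: Moves the arm, as the interface text tells. Its arguments: {"type":"object","properties":{"offset":{"type":"array"},"delta_rot":{"type":"array"},"claw":{"type":"array"}},"required":["offset","delta_rot","claw"]}

```bash
mkdir -p pics
cat > h.py <<'E'
import numpy as np, cv2
from scipy.spatial.transform import Rotation as R
from plant import env
def cam(n):
    c=env.camera_params(n); return np.array(c["intrinsics"]),np.array(c["view"])
def pt(n,u,v,d):
    K,V=cam(n); p=np.array([(u-K[0,2])/K[0,0]*d,(v-K[1,2])/K[1,1]*d,d,1]); return (np.linalg.inv(V)@p)[:3]
def cloud(n,d):
    K,V=cam(n); v,u=np.mgrid[:400,:640]; p=np.stack([(u-K[0,2])/K[0,0]*d,(v-K[1,2])/K[1,1]*d,d,np.ones_like(d)],-1)
    return (p@np.linalg.inv(V).T)[...,:3]
def proj(n,P):
    K,V=cam(n); q=V[:3,:3]@P+V[:3,3]; return (K@q)[:2]/q[2]
def st():
    s=env.get_state(); print('t',round(s["time_s"],2),'pos',np.round(s["eef_pos"],4),'rot',np.round(s["orientation"],3),'F',np.round(s["contact_force"],1),'w',round(s["width"],4),'ff',np.round(s["finger_force"],1)); return s
def off(P,s=None):
    s=s or env.get_state(); return np.round(R.from_rotvec(s["orientation"]).as_matrix().T@(np.array(P)-s["eef_pos"])*100,2)
E
python3 - <<'E'
from h import *
st()
for n in("scene","top"):
    im,d=env.grab_frame(n); cv2.imwrite(f"pics/{n}0.png",im); np.save(f"{n}0.npy",d); 
    K,V=cam(n); print(n,K[0,0],np.round(np.linalg.inv(V)[:3,3],3))
    C=cloud(n,d)
    for k in("stand","open_tube","mouth","capped_tube_a","stopper","rod","well"):
        for r in env.spot_in(n,k)[:4]:
            u,v=r["centre"][0]*640,r["centre"][1]*400; print(k,round(r["p"],2),int(u),int(v),np.round(C[int(v),int(u)],3))
E
```

```text
t 0.0 pos [ 0.2614 -0.5672  0.2279] rot [-3.067 -0.673  0.   ] F [ 0.8  0.1 -0.5] w 0.0919 ff 0.0
scene 375.5976453364781 [-0.146  0.429  0.606]
stand 0.95 293 226 [0.568 0.068 0.062]
open_tube 0.75 304 198 [0.591 0.021 0.119]
mouth 0.95 303 200 [0.595 0.022 0.111]
capped_tube_a 0.84 257 212 [0.592 0.152 0.118]
capped_tube_a 0.6 283 208 [0.587 0.084 0.111]
stopper 0.62 330 256 [0.443 0.035 0.036]
rod 0.75 361 195 [ 0.568 -0.148  0.09 ]
rod 0.74 326 187 [ 0.6   -0.051  0.127]
rod 0.67 354 209 [ 0.513 -0.083  0.094]
rod 0.61 347 182 [ 0.633 -0.145  0.102]
well 0.7 294 228 [0.62  0.039 0.014]
well 0.2 179 275 [0.522 0.364 0.067]
top 509.92296313365364 [0.295 0.003 1.649]
stand 0.86 320 191 [0.597 0.029 0.068]
open_tube 0.47 325 184 [0.614 0.013 0.095]
mouth 0.64 328 185 [0.614 0.004 0.079]
capped_tube_a 0.54 305 186 [0.598 0.073 0.15 ]
stopper 0.46 307 186 [0.598 0.067 0.149]
rod 0.67 360 214 [ 0.508 -0.089  0.159]
rod 0.43 375 178 [ 0.632 -0.144  0.081]
well 0.78 316 195 [0.584 0.042 0.071]
well 0.69 306 187 [0.593 0.07  0.156]
well 0.44 444 156 [ 0.712 -0.378  0.025]
```

View pics/scene0.png

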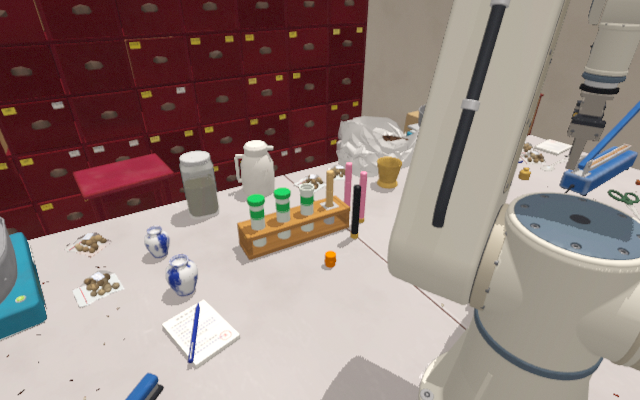

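View pics/top0.png

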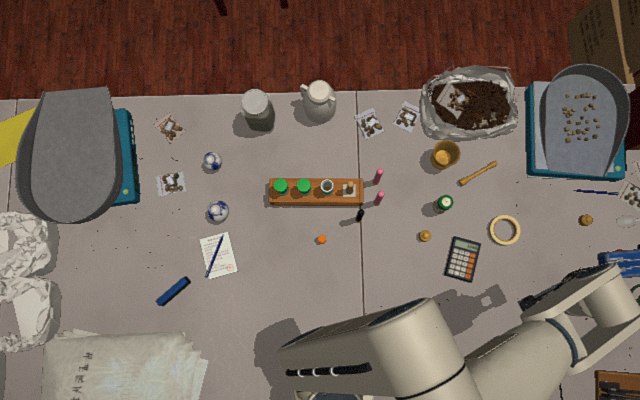

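The scene picture shows the orange stopper at (330,259), capped tubes at (257,212) and (283,206), the open tube at (306,198) and the beech rod at the stand's end at (330,188). The rod candidates are beech (330,188), black (355,212), and pink (348,183) and (362,197). I choose the beech rod. The stopper candidates are orange (330,259) and, in the top view, the brass weights at (425,236) and (586,219). I choose the orange one.

Run:
```python
from h import *
for n in("scene","top"):
    im=cv2.imread(f"pics/{n}0.png"); d=np.load(f"{n}0.npy"); C=cloud(n,d)
    hsv=cv2.cvtColor(im,cv2.COLOR_BGR2HSV)
    reg=(C[...,0]>.4)&(C[...,0]<.75)&(C[...,1]>-.2)&(C[...,1]<.25)
    o=reg&(hsv[...,0]<15)&(hsv[...,1]>200)&(hsv[...,2]>150)&(C[...,0]<.52)
    v,u=np.nonzero(o); P=C[o]; print(n,"orange",len(u),u.mean(),v.mean(),u.min(),u.max(),v.min(),v.max(),P.mean(0),P.min(0),P.max(0))
    t=P[P[:,2]>.029]; print(" top",len(t),(t.min(0)+t.max(0))/2, np.median(t,0))
    s=reg&(C[...,2]>.064)&(C[...,2]<.074)&(C[...,0]>.53)&(hsv[...,1]>90)
    Q=C[s][:,:2].astype(np.float32); print(" stand",len(Q),cv2.minAreaRect(Q*1000))
    for lo,hi in((.12,.142),(.142,.152),(.152,.165),(.165,.19)):
        m=(reg&(C[...,2]>lo)&(C[...,2]<hi)).astype(np.uint8)
        k,l,sx,ce=cv2.connectedComponentsWithStats(m)
        for i in range(1,k):
            if sx[i,4]>5: q=C[l==i]; print(lo,sx[i,4],np.round(ce[i]),np.round((q.min(0)+q.max(0))/2,4),np.round(np.ptp(q,axis=0),3),np.round(q[:,2].max(),3))
a=cv2.resize(cv2.imread("pics/scene0.png")[140:290,220:400],None,fx=3,fy=3)
b=cv2.resize(cv2.imread("pics/top0.png")[160:260,260:400],(630,450))
cv2.imwrite("pics/crop1.png",np.hstack([cv2.resize(a,(400,333)),cv2.resize(b,(400,333))]))
```

```text
scene orange 2 326.5 265.5 326 327 265 266 [0.44847327 0.04070077 0.00566981] [0.44577197 0.04042152 0.00516109] [0.45117458 0.04098003 0.00617853]Traceback (most recent call last):
  File "<stdin>", line 8, in <module>
    return umr_minimum(a, axis, None, out, keepdims, initial, where)
ValueError: zero-size array to reduction operation minimum which has no identity
```

```bash
cat > m.py <<'E'
from h import *
for n in("scene","top"):
    im=cv2.imread(f"pics/{n}0.png"); d=np.load(f"{n}0.npy"); C=cloud(n,d)
    hsv=cv2.cvtColor(im,cv2.COLOR_BGR2HSV)
    reg=(C[...,0]>.4)&(C[...,0]<.75)&(C[...,1]>-.2)&(C[...,1]<.25)
    o=reg&(hsv[...,0]<25)&(hsv[...,1]>170)&(hsv[...,2]>100)&(C[...,0]<.5)&(C[...,2]<.05)&(C[...,1]>0)
    v,u=np.nonzero(o); P=C[o]; print(n,"orange",len(u),u.mean(),v.mean(),u.min(),u.max(),v.min(),v.max(),P.min(0),P.max(0))
    t=P[P[:,2]>.029]; print(" top",len(t),np.median(t,0) if len(t) else 0)
    s=reg&(C[...,2]>.064)&(C[...,2]<.074)&(C[...,0]>.53)&(hsv[...,1]>90)
    Q=C[s][:,:2].astype(np.float32); print(" stand",len(Q),cv2.minAreaRect(Q*1000))
    for lo,hi in((.12,.142),(.142,.152),(.152,.165),(.165,.19)):
        m=(reg&(C[...,2]>lo)&(C[...,2]<hi)).astype(np.uint8)
        k,l,sx,ce=cv2.connectedComponentsWithStats(m)
        for i in range(1,k):
            if sx[i,4]>5: q=C[l==i]; print(lo,sx[i,4],np.round(ce[i]),np.round((q.min(0)+q.max(0))/2,4),np.round(np.ptp(q,axis=0),3),np.round(q[:,2].max(),3))
a=cv2.imread("pics/scene0.png")[140:290,220:400]
b=cv2.imread("pics/top0.png")[160:260,260:400]
cv2.imwrite("pics/crop1.png",np.hstack([cv2.resize(a,(400,333)),cv2.resize(b,(400,333))]))
E
python3 m.py
```

```text
scene orange 143 330.1188811188811 258.75524475524475 325 335 251 266 [0.43734827 0.01726243 0.00207727] [0.46119296 0.04202869 0.03671298]
 top 62 [0.44862311 0.03008931 0.03401386]
 stand 1309 ((600.5960693359375, 17.820098876953125), (350.2178649902344, 84.5984878540039), 89.01714324951172)
0.12 49 [348. 173.] [ 0.6362 -0.1499  0.131 ] [0.016 0.017 0.022] 0.142
0.12 55 [363. 182.] [ 0.5697 -0.1507  0.1311] [0.018 0.02  0.022] 0.142
0.12 53 [329. 186.] [ 0.5959 -0.0584  0.1309] [0.013 0.014 0.021] 0.141
0.12 43 [306. 187.] [0.6125 0.0036 0.1347] [0.016 0.024 0.014] 0.142
0.12 96 [306. 193.] [0.5953 0.0113 0.131 ] [0.026 0.035 0.022] 0.142
0.12 56 [356. 196.] [ 0.5133 -0.0895  0.1314] [0.012 0.017 0.021] 0.142
0.12 103 [282. 200.] [0.5975 0.0791 0.131 ] [0.031 0.04  0.022] 0.142
0.12 104 [256. 207.] [0.5981 0.1501 0.131 ] [0.025 0.038 0.022] 0.142
0.142 23 [348. 168.] [ 0.6382 -0.1484  0.1469] [0.016 0.014 0.01 ] 0.152
0.142 24 [363. 177.] [ 0.5678 -0.1501  0.1469] [0.016 0.015 0.01 ] 0.152
0.142 25 [329. 181.] [ 0.5961 -0.0583  0.1474] [0.013 0.013 0.009] 0.152
0.142 54 [306. 187.]
[... 1711 characters left out ...]
34 [380. 171.] [ 0.6371 -0.1515  0.1584] [0.018 0.016 0.012] 0.165
0.152 23 [282. 182.] [0.6122 0.1414 0.156 ] [0.017 0.024 0.008] 0.16
0.152 9 [303. 179.] [0.6169 0.0783 0.155 ] [0.01  0.012 0.005] 0.158
0.152 22 [302. 186.] [0.5958 0.0801 0.1576] [0.021 0.021 0.011] 0.163
0.152 8 [275. 187.] [0.5958 0.1623 0.1552] [0.019 0.006 0.004] 0.157
0.152 8 [278. 186.] [0.5974 0.1519 0.1544] [0.01  0.009 0.003] 0.156
0.152 6 [306. 188.] [0.591  0.0682 0.1548] [0.012 0.003 0.004] 0.157
0.152 25 [381. 194.] [ 0.5679 -0.1517  0.1595] [0.015 0.015 0.01 ] 0.165
0.152 32 [361. 212.] [ 0.5143 -0.0905  0.158 ] [0.018 0.015 0.009] 0.163
0.165 38 [350. 184.] [ 0.5971 -0.0614  0.1742] [0.017 0.018 0.018] 0.183
```

View pics/crop1.png

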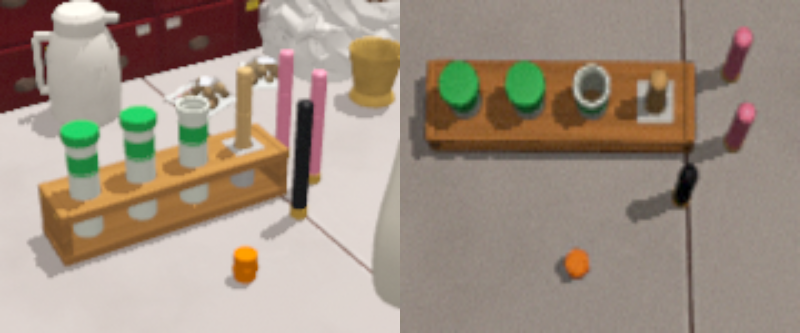

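The crops show the beech rod standing in the steel plate at the stand's −y end, the open tube next to it, and the orange stopper alone in front. Next I compute the first approach.

Run:
```python
from h import *
s=st(); Rm=R.from_rotvec(s["orientation"]); print(Rm.as_matrix().round(3)); print(off([.4505,.028,.15]))
T=R.from_matrix(np.array([[0,1,0],[1,0,0],[0,0,-1.]])); print((Rm.inv()*T).as_rotvec(degrees=True))
```

```text
t 0.8 pos [ 0.2616 -0.5676  0.2286] rot [ 3.069  0.673 -0.   ] F [ 0.6 -0.7 -0.8] w 0.092 ff 0.0
[[ 0.908  0.418 -0.   ]
 [ 0.418 -0.908 -0.   ]
 [-0.     0.    -1.   ]]
[ 42.09 -46.19   7.86]
[ 5.98474780e-04  1.76418510e-03 -6.52608182e+01]
```

{"op": "play_rows", "data": {"offset": [[42.1,-46.2,7.9],[42.1,-46.2,7.9],[42.1,-46.2,7.9],[42.1,-46.2,7.9],[42.1,-46.2,7.9],[42.1,-46.2,7.9],[42.1,-46.2,7.9],[42.1,-46.2,7.9],[42.1,-46.2,7.9],[42.1,-46.2,7.9],[42.1,-46.2,7.9],[42.1,-46.2,7.9]], "delta_rot": [[0,0,-65.3],[0,0,-65.3],[0,0,-65.3],[0,0,-65.3],[0,0,-65.3],[0,0,-65.3],[0,0,-65.3],[0,0,-65.3],[0,0,-65.3],[0,0,-65.3],[0,0,-65.3],[0,0,-65.3]], "claw": [6,6,6,6,6,6,6,6,6,6,6,6]}}

```text
time_s: 2.0
eef_pos: [0.4421, 0.0018, 0.1535]
orientation: [2.22, 2.222, 0.001]
contact_force: [0.5, -0.5, 1.0]
width: 0.0602
finger_force: 0.0
```

{"op": "play_rows", "data": {"offset": [[2.0,0.6,0],[2.0,0.6,0],[2.0,0.6,0]], "delta_rot": [[0,0,0],[0,0,0],[0,0,0]], "claw": [6,6,6]}}

```text
time_s: 2.3
eef_pos: [0.4474, 0.0197, 0.1534]
orientation: [2.219, 2.224, -0.001]
contact_force: [0.0, -0.3, 0.4]
width: 0.0604
finger_force: 0.0
```

```bash
cat >> h.py <<'E'
def wray(c,u,v):
    K=np.array(c["intrinsics"]);V=np.array(c["view"]); x=(u-K[0,2])/K[0,0]; y=(v-K[1,2])/K[1,1]; r=np.hypot(x,y)
    d=np.stack([x/r*np.sin(r),y/r*np.sin(r),np.cos(r)],-1) if np.isscalar(r) else np.stack([x/r*np.sin(r),y/r*np.sin(r),np.cos(r)],-1)
    I=np.linalg.inv(V); return I[:3,3],d@I[:3,:3].T
def wcloud(c,d):
    v,u=np.mgrid[:400,:640].astype(float); o,r=wray(c,u+1e-6,v+1e-6); V=np.array(c["view"])
    zc=r@V[2,:3]; return o+r*(d/np.where(zc>.05,zc,np.nan))[...,None]
def grab(tag):
    c=env.camera_params("wrist"); im,d=env.grab_frame("wrist"); cv2.imwrite(f"pics/{tag}.png",im); np.save(f"{tag}.npy",d); return c,im,d
E
python3 - <<'E'
from h import *
s=st(); c,im,d=grab("w1"); C=wcloud(c,d)
print(np.array(c["intrinsics"]).round(1),np.linalg.inv(c["view"])[:3].round(3))
hsv=cv2.cvtColor(im,cv2.COLOR_BGR2HSV)
o=(hsv[...,0]<25)&(hsv[...,1]>170)&(hsv[...,2]>100)&(C[...,2]<.05)&(C[...,0]<.5)
P=C[o]; t=P[P[:,2]>.031]; print(len(P),len(t),t.min(0),t.max(0),(t.min(0)+t.max(0))/2)
st()
E
```

```text
t 2.3 pos [0.4474 0.0197 0.1534] rot [ 2.219e+00  2.224e+00 -1.000e-03] F [ 0.  -0.3  0.4] w 0.0604 ff 0.0
[[309.7   0.  321.5]
 [  0.  309.7 199.1]
 [  0.    0.    1. ]] [[ 1.     0.002 -0.     0.447]
 [ 0.002 -0.971 -0.239  0.086]
 [-0.001  0.239 -0.971  0.309]]
575 546 [0.44028592 0.01442464 0.03143718] [0.46501097 0.03991729 0.03488327] [0.45264844 0.02717096 0.03316022]
t 2.35 pos [0.4473 0.0191 0.1534] rot [ 2.220e+00  2.222e+00 -1.000e-03] F [-0.9 -1.   0.4] w 0.0599 ff 0.0
```

View pics/w1.png

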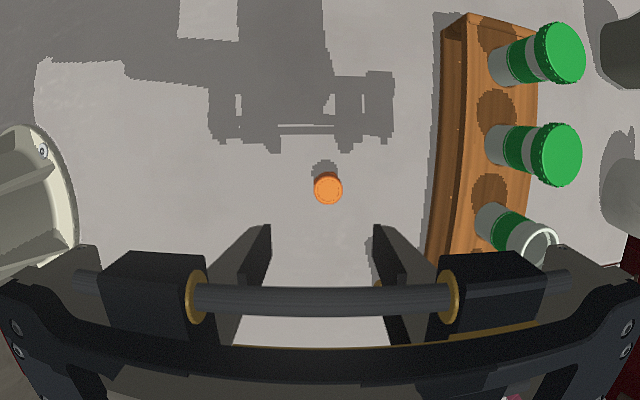

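The wrist view shows the stopper upright at (328,188) between the fingers, at about (0.4525, 0.027). All three cameras agree.

{"op": "play_rows", "data": {"offset": [[0.78,0.52,1],[0.78,0.52,4],[0.78,0.52,7],[0.78,0.52,10],[0.78,0.52,11.6],[0.78,0.52,11.6],[0.78,0.52,11.6],[0.78,0.52,11.6]], "delta_rot": [[0,0,0],[0,0,0],[0,0,0],[0,0,0],[0,0,0],[0,0,0],[0,0,0],[0,0,0]], "claw": [6,6,6,6,6,6,6,6]}}

```text
time_s: 3.15
eef_pos: [0.4535, 0.0273, 0.0381]
orientation: [2.221, 2.221, 0.002]
contact_force: [0.4, 0.3, -0.2]
width: 0.0598
finger_force: 0.0
```

Run:
```python
from h import *
s=st(); c,im,d=grab("w2"); C=wcloud(c,d)
hsv=cv2.cvtColor(im,cv2.COLOR_BGR2HSV)
o=(hsv[...,0]<25)&(hsv[...,1]>170)&(hsv[...,2]>100)&(C[...,2]<.05)&(C[...,0]<.5)&(C[...,2]>.031)
t=C[o]; print(len(t),(t.min(0)+t.max(0))/2,np.ptp(t,axis=0)); st()
```

```text
t 3.15 pos [0.4535 0.0273 0.0381] rot [2.221e+00 2.221e+00 2.000e-03] F [ 0.4  0.3 -0.2] w 0.0598 ff 0.0
1604 [0.45307403 0.0269094  0.03304727] [0.02593059 0.02660314 0.00407128]
t 3.2 pos [0.4536 0.0274 0.0383] rot [2.220e+00 2.221e+00 2.000e-03] F [-0.1 -0.  -0.5] w 0.0599 ff 0.0
```

{"op": "play_rows", "data": {"offset": [[-0.04,-0.05,0.1],[-0.04,-0.05,0.1],[-0.04,-0.05,0.1],[-0.04,-0.05,0.1],[-0.04,-0.05,0.1],[-0.04,-0.05,0.1],[-0.04,-0.05,0.1],[-0.04,-0.05,0.1]], "delta_rot": [[0,0,0],[0,0,0],[0,0,0],[0,0,0],[0,0,0],[0,0,0],[0,0,0],[0,0,0]], "claw": [2,2,2,2,2,2,2,2]}}

```text
time_s: 4.0
eef_pos: [0.4524, 0.0272, 0.0364]
orientation: [2.221, 2.222, 0.0]
contact_force: [-0.3, -0.3, 2.3]
width: 0.0258
finger_force: 30.0
```

{"op": "play_rows", "data": {"offset": [[0,0,-3],[0,0,-7],[0,0,-11],[0,0,-15],[0,2,-19],[-0.5,5,-20],[-1,7,-20],[-1,7,-20],[-1,7,-20]], "delta_rot": [[0,0,0],[0,0,0],[0,0,0],[0,0,0],[0,0,0],[0,0,0],[0,0,0],[0,0,0],[0,0,0]], "claw": [2,2,2,2,2,2,2,2,2]}}

```text
time_s: 4.9
eef_pos: [0.5213, 0.0172, 0.2356]
orientation: [-2.22, -2.221, 0.002]
contact_force: [0.1, 0.4, -0.4]
width: 0.0256
finger_force: 30.0
```

Run:
```python
from h import *
s=st(); c,im,d=grab("w3"); C=wcloud(c,d); st()
for lo,hi in ((.139,.148),(.144,.154),(.16,.18)):
    m=((C[...,2]>lo)&(C[...,2]<hi)&(C[...,0]>.56)&(C[...,0]<.65)&(C[...,1]<.2)&(C[...,1]>-.1)).astype(np.uint8)
    k,l,sx,ce=cv2.connectedComponentsWithStats(m)
    for i in range(1,k):
        if sx[i,4]>20: q=C[l==i]; print(lo,sx[i,4],ce[i].round(),np.round((q.min(0)+q.max(0))/2,4),np.round(np.ptp(q,axis=0),3))
# circle fit to the rim
m=(C[...,2]>.141)&(C[...,2]<.147)&(np.hypot(C[...,0]-.6015,C[...,1]-.0083)<.026)
q=C[m]; A=np.c_[2*q[:,:2],np.ones(len(q))]; x=np.linalg.lstsq(A,(q[:,:2]**2).sum(1),rcond=None)[0]; print("rim",len(q),x[:2],np.sqrt(x[2]+x[0]**2+x[1]**2))
o=(C[...,2]>.17)&(np.abs(C[...,0]-s["eef_pos"][0])<.014)&(np.abs(C[...,1]-s["eef_pos"][1])<.03)&(cv2.cvtColor(im,cv2.COLOR_BGR2HSV)[...,1]>170)
p=C[o]; print("stopper",len(p),p.min(0),p.max(0))
```

```text
t 4.9 pos [0.5213 0.0172 0.2356] rot [-2.220e+00 -2.221e+00  2.000e-03] F [ 0.1  0.4 -0.4] w 0.0256 ff 30.0
t 4.95 pos [0.5208 0.0173 0.2355] rot [-2.22  -2.221  0.003] F [-0.1 -0.4 -0.6] w 0.026 ff 30.0
0.139 227 [412.  61.] [0.6007 0.1449 0.1435] [0.032 0.041 0.009]
0.139 165 [404. 133.] [0.5921 0.0768 0.1435] [0.018 0.042 0.009]
0.139 583 [414. 216.] [0.6017 0.0066 0.142 ] [0.038 0.039 0.006]
0.144 1904 [426.  53.] [0.6066 0.1462 0.148 ] [0.043 0.044 0.008]
0.144 2001 [424. 136.] [0.6046 0.0766 0.1479] [0.043 0.042 0.008]
rim 516 [0.60180913 0.00672118] 0.01771038176217581
stopper 1921 [0.50817997 0.00362685 0.19983747] [0.53376248 0.03972221 0.34457   ]
```

View pics/w3.png

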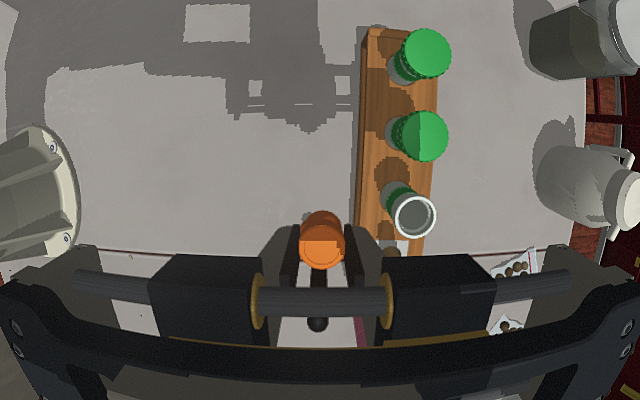

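The wrist view shows the held stopper at (322,240), upright, and the mouth at (414,216), fitted at (0.6018, 0.0068). The stopper's own offset in the same camera comes next.

Run:
```python
from h import *
s=st(); c=env.camera_params("wrist"); im=cv2.imread("pics/w3.png"); C=wcloud(c,np.load("w3.npy"))
h=cv2.cvtColor(im,cv2.COLOR_BGR2HSV); o=(h[...,0]<25)&(h[...,1]>150)&(np.abs(C[...,0]-.521)<.02)&(np.abs(C[...,1]-.017)<.03)
for a,b in((.198,.206),(.206,.214),(.214,.222),(.222,.230),(.230,.24)):
    p=C[o&(C[...,2]>a)&(C[...,2]<b)]; 
    if len(p)>5: print(a,len(p),p.min(0).round(4),p.max(0).round(4))
```

```text
t 4.95 pos [0.5208 0.0173 0.2355] rot [-2.22  -2.221  0.003] F [-0.1 -0.4 -0.6] w 0.026 ff 30.0
0.198 58 [0.5116 0.0219 0.1998] [0.5319 0.0295 0.2059]
0.206 114 [0.5094 0.0204 0.206 ] [0.5323 0.0313 0.214 ]
0.214 148 [0.5077 0.0209 0.2141] [0.5321 0.0313 0.2219]
0.222 175 [0.5078 0.0105 0.222 ] [0.533  0.0305 0.23  ]
0.23 1664 [0.508  0.0037 0.2301] [0.5336 0.0303 0.2374]
```

{"op": "play_rows", "data": {"offset": [[-0.3,3,0],[-0.7,6,0],[-1.02,8.1,0],[-1.02,8.1,2],[-1.02,8.1,4],[-1.02,8.1,4],[-1.02,8.1,4],[-1.02,8.1,4]], "delta_rot": [[0,0,0],[0,0,0],[0,0,0],[0,0,0],[0,0,0],[0,0,0],[0,0,0],[0,0,0]], "claw": [2,2,2,2,2,2,2,2]}}

```text
time_s: 5.75
eef_pos: [0.6034, 0.0072, 0.1974]
orientation: [2.22, 2.222, 0.001]
contact_force: [0.6, 0.2, 0.2]
width: 0.0258
finger_force: 30.0
```

Run:
```python
from h import *
s=st(); c,im,d=grab("w4"); C=wcloud(c,d); st()
m=(C[...,2]>.141)&(C[...,2]<.147)&(np.hypot(C[...,0]-.6018,C[...,1]-.007)<.026)
q=C[m]; A=np.c_[2*q[:,:2],np.ones(len(q))]; x=np.linalg.lstsq(A,(q[:,:2]**2).sum(1),rcond=None)[0]; print("rim",len(q),x[:2],np.sqrt(x[2]+x[0]**2+x[1]**2),q.min(0),q.max(0))
h=cv2.cvtColor(im,cv2.COLOR_BGR2HSV); e=s["eef_pos"];o=(h[...,0]<25)&(h[...,1]>150)&(np.abs(C[...,0]-e[0])<.02)&(np.abs(C[...,1]-e[1])<.03)&(C[...,2]>e[2]-.005)&(C[...,2]<e[2]+.002)
p=C[o]; print(p.min(0),p.max(0),(p.min(0)+p.max(0))/2)
```

```text
t 5.75 pos [0.6034 0.0072 0.1974] rot [2.220e+00 2.222e+00 1.000e-03] F [0.6 0.2 0.2] w 0.0258 ff 30.0
t 5.8 pos [0.6036 0.0072 0.1975] rot [2.220e+00 2.222e+00 2.000e-03] F [ 0.4 -1.1 -1. ] w 0.0257 ff 30.0
rim 449 [0.602419   0.00728239] 0.01747443605957368 [ 0.58288681 -0.00180825  0.14107926] [0.62153256 0.02635774 0.14555481]
[ 0.59043025 -0.00640436  0.19240228] [0.61593804 0.02029675 0.19715938] [0.60318415 0.0069462  0.19478083]
```

{"op": "play_rows", "data": {"offset": [[0,-0.1,0.5],[0,-0.1,1.2],[0,-0.1,2.0],[0,-0.1,2.6],[0,-0.1,3.1],[0,-0.1,3.5],[0,-0.1,3.5],[0,-0.1,3.5]], "delta_rot": [[0,0,0],[0,0,0],[0,0,0],[0,0,0],[0,0,0],[0,0,0],[0,0,0],[0,0,0]], "claw": [2,2,2,2,2,2,2,2]}}

```text
time_s: 6.6
eef_pos: [0.6022, 0.007, 0.1611]
orientation: [-2.22, -2.222, 0.001]
contact_force: [-1.0, 0.1, -1.9]
width: 0.0254
finger_force: 30.0
```

{"op": "play_rows", "data": {"offset": [[0,0,0],[0,0,0],[0,0,0],[0,0,0],[0,0,-2],[0,0,-5],[0,0,-8],[-2,0,-10],[-5,0,-10],[-5,0,-10],[-5,0,-10]], "delta_rot": [[0,0,0],[0,0,0],[0,0,0],[0,0,0],[0,0,0],[0,0,0],[0,0,0],[0,0,0],[0,0,0],[0,0,0],[0,0,0]], "claw": [5,5,5,5,5,5,5,5,5,5,5]}}

```text
time_s: 7.7
eef_pos: [0.6021, -0.0432, 0.2613]
orientation: [-2.222, -2.22, -0.0]
contact_force: [-0.3, -0.3, 0.5]
width: 0.0504
finger_force: 0.0
```

```bash
cat > look.py <<'E'
from h import *
import sys
def circ(q):
    A=np.c_[2*q[:,:2],np.ones(len(q))]; x=np.linalg.lstsq(A,(q[:,:2]**2).sum(1),rcond=None)[0]; return x[:2].round(4),np.sqrt(x[2]+x[0]**2+x[1]**2).round(4)
s=st(); c,im,d=grab(sys.argv[1]); C=wcloud(c,d); st()
h=cv2.cvtColor(im,cv2.COLOR_BGR2HSV)
o=(h[...,0]<25)&(h[...,1]>150)&(np.hypot(C[...,0]-.602,C[...,1]-.007)<.02)&(C[...,2]>.148)
if o.sum()>20:
    p=C[o]; t=p[p[:,2]>p[:,2].max()-.004]; print("stopper",len(p),np.median(p[:,2]),p[:,2].max(),(t.min(0)+t.max(0))/2,np.ptp(t,axis=0))
q=C[(np.abs(C[...,2]-.144)<.003)&(np.hypot(C[...,0]-.6018,C[...,1]-.007)<.026)]
if len(q)>20: print("rim",circ(q),q.min(0),q.max(0))
for a,b in((.08,.1),(.1,.12),(.12,.14),(.14,.16),(.16,.185)):
    p=C[(C[...,2]>a)&(C[...,2]<b)&(np.hypot(C[...,0]-.599,C[...,1]+.062)<.022)]
    if len(p)>10: print("rod",a,len(p),p.min(0).round(4),p.max(0).round(4))
E
python3 look.py w5
```

```text
t 7.7 pos [ 0.6021 -0.0432  0.2613] rot [-2.222 -2.22  -0.   ] F [-0.3 -0.3  0.5] w 0.0504 ff 0.0
t 7.75 pos [ 0.602  -0.0427  0.2611] rot [-2.221 -2.221  0.   ] F [-0.2  0.3 -0.2] w 0.0499 ff 0.0
stopper 798 0.15789427859183008 0.41678601651292035 [0.60222368 0.02309865 0.41678602] [0. 0. 0.]
rim (array([0.6022, 0.0064]), np.float64(0.0176)) [ 0.58295972 -0.01211978  0.14114386] [0.62105792 0.02533598 0.14655008]
rod 0.08 68 [ 0.5902 -0.0609  0.0807] [ 0.609  -0.0535  0.0997]
rod 0.1 83 [ 0.5909 -0.0595  0.1002] [ 0.6087 -0.0531  0.1198]
rod 0.12 102 [ 0.5906 -0.0616  0.1201] [ 0.6102 -0.0531  0.14  ]
rod 0.14 133 [ 0.5906 -0.0611  0.14  ] [ 0.6098 -0.053   0.1599]
rod 0.16 456 [ 0.591  -0.0722  0.16  ] [ 0.61   -0.0529  0.1751]
```

View pics/w5.png

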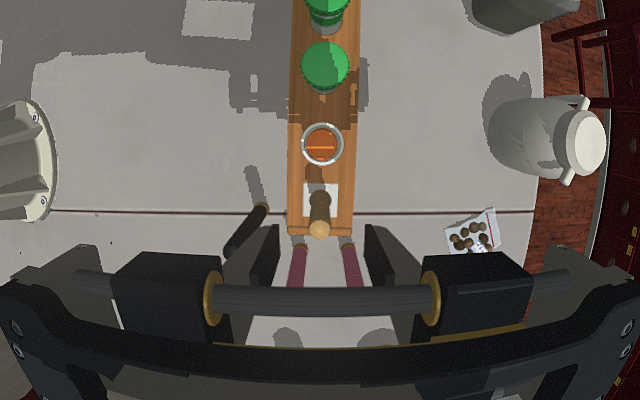

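The picture shows the stopper seated in the mouth at (322,144), top at 0.158 m as it must be. The beech rod's top is at (320,228), with its axis at (0.600, −0.063).

{"op": "play_rows", "data": {"offset": [[-2.0,-0.17,0],[-2.0,-0.17,0],[-2.0,-0.17,3],[-2.0,-0.17,6],[-2.0,-0.17,9],[-2.0,-0.17,11.5],[-2.0,-0.17,12.5],[-2.0,-0.17,12.5],[-2.0,-0.17,12.5]], "delta_rot": [[0,0,0],[0,0,0],[0,0,0],[0,0,0],[0,0,0],[0,0,0],[0,0,0],[0,0,0],[0,0,0]], "claw": [5,5,5,5,5,5,5,5,5]}}

```text
time_s: 8.65
eef_pos: [0.6012, -0.0625, 0.1372]
orientation: [2.22, 2.222, 0.001]
contact_force: [0.6, -0.4, -0.0]
width: 0.0501
finger_force: 0.0
```

```bash
python3 look.py w6
```

```text
t 8.65 pos [ 0.6012 -0.0625  0.1372] rot [2.220e+00 2.222e+00 1.000e-03] F [ 0.6 -0.4 -0. ] w 0.0501 ff 0.0
t 8.7 pos [ 0.6016 -0.0627  0.1376] rot [2.219e+00 2.221e+00 2.000e-03] F [-0.4  0.  -0.1] w 0.0503 ff 0.0
stopper 2885 0.1578311805519094 0.29265238740672495 [0.60109363 0.00381286 0.29265239] [0. 0. 0.]
rim (array([0.6024, 0.0064]), np.float64(0.0176)) [ 0.58297976 -0.01264798  0.14102526] [0.62175251 0.02565084 0.1456722 ]
rod 0.08 201 [ 0.5904 -0.0617  0.0801] [ 0.6096 -0.0532  0.1   ]
rod 0.1 289 [ 0.5904 -0.0619  0.1001] [ 0.6101 -0.053   0.1199]
rod 0.12 380 [ 0.5907 -0.0614  0.12  ] [ 0.61   -0.0529  0.1399]
rod 0.14 598 [ 0.5901 -0.0619  0.14  ] [ 0.6099 -0.0526  0.16  ]
rod 0.16 1331 [ 0.5904 -0.0667  0.16  ] [ 0.6097 -0.0529  0.1756]
```

{"op": "play_rows", "data": {"offset": [[0,-0.1,0],[0,-0.1,0],[0,-0.1,0],[0,-0.1,0],[0,-0.1,0],[0,-0.1,0],[0,-0.1,0],[0,-0.1,0]], "delta_rot": [[0,0,0],[0,0,0],[0,0,0],[0,0,0],[0,0,0],[0,0,0],[0,0,0],[0,0,0]], "claw": [1.2,1.2,1.2,1.2,1.2,1.2,1.2,1.2]}}

```text
time_s: 9.5
eef_pos: [0.5999, -0.063, 0.1367]
orientation: [2.22, 2.222, 0.001]
contact_force: [-0.2, -0.2, 4.5]
width: 0.0195
finger_force: 30.0
```

{"op": "play_rows", "data": {"offset": [[0,0,-2],[0,0,-5],[0,0,-9],[0,0,-13],[0,0,-17],[0,0,-17],[3,0.1,-17],[6,0.2,-17],[6.97,0.22,-17],[6.97,0.22,-17],[6.97,0.22,-17],[6.97,0.22,-17]], "delta_rot": [[0,0,0],[0,0,0],[0,0,0],[0,0,0],[0,0,0],[0,0,0],[0,0,0],[0,0,0],[0,0,0],[0,0,0],[0,0,0],[0,0,0]], "claw": [1.2,1.2,1.2,1.2,1.2,1.2,1.2,1.2,1.2,1.2,1.2,1.2]}}

```text
time_s: 10.7
eef_pos: [0.6016, 0.0058, 0.306]
orientation: [-2.221, -2.221, 0.001]
contact_force: [0.2, -0.4, -0.7]
width: 0.0196
finger_force: 30.0
```

```bash
cat > look2.py <<'E'
from h import *
import sys
s=st(); e=s["eef_pos"]; c,im,d=grab(sys.argv[1]); C=wcloud(c,d)
q=C[(np.abs(C[...,2]-.144)<.003)&(np.hypot(C[...,0]-.6018,C[...,1]-.007)<.026)]
if len(q)>20: print("rim",q.min(0),q.max(0))
for n in("wrist","scene","top"):
    if n!="wrist": im,d=env.grab_frame(n); C=cloud(n,d); cv2.imwrite(f"pics/{sys.argv[1]}_{n}.png",im)
    for a in np.arange(e[2]-.125,e[2]+.04,.0165):
        p=C[(C[...,2]>a)&(C[...,2]<a+.0165)&(np.hypot(C[...,0]-e[0],C[...,1]-e[1])<.018)]
        if len(p)>8: print(n,"rod",a.round(3),len(p),p.min(0).round(4),p.max(0).round(4))
st()
E
python3 look2.py w7
```

```text
t 10.7 pos [0.6016 0.0058 0.306 ] rot [-2.221e+00 -2.221e+00  1.000e-03] F [ 0.2 -0.4 -0.7] w 0.0196 ff 30.0
rim [ 0.5839135  -0.00751739  0.14103966] [0.62187941 0.02601503 0.14679987]
wrist rod 0.181 93 [0.5911 0.0045 0.1835] [0.6116 0.0166 0.1975]
wrist rod 0.197 108 [0.5913 0.0064 0.1975] [0.6115 0.0157 0.2139]
wrist rod 0.214 106 [0.5919 0.0082 0.214 ] [0.6108 0.0157 0.2301]
wrist rod 0.23 135 [0.5922 0.0072 0.2308] [0.6109 0.0156 0.2469]
wrist rod 0.247 160 [0.5917 0.0074 0.2472] [0.6115 0.0157 0.2632]
wrist rod 0.263 209 [0.5916 0.0071 0.2635] [0.6114 0.0158 0.2798]
wrist rod 0.28 337 [0.5859 0.0076 0.2801] [0.6172 0.0161 0.2964]
wrist rod 0.296 608 [0.5862 0.0071 0.2965] [0.6173 0.0166 0.3129]
wrist rod 0.313 848 [0.5863 0.0071 0.313 ] [0.6171 0.0162 0.3294]
wrist rod 0.329 1858 [ 0.5864 -0.0016  0.3295] [0.6166 0.0169 0.346 ]
scene rod 0.181 34 [0.5907 0.0014 0.1844] [0.602  0.0185 0.1965]
scene rod 0.197 49 [ 5.913e-01 -2.000e-04  1.978e-01] [0.605  0.0178 0.2134]
scene rod 0.214 50 [ 0.5909 -0.0014  0.2142] [0.6051 0.0171 0.2298]
scene rod 0.23 49 [ 0.5915 -0.0015  0.2306] [0.6031 0.0172 0.2467]
scene rod 0.247 53 [ 0.5895 -0.0014  0.247 ] [0.6061 0.0169 0.2634]
scene rod 0.263 56 [ 0.5891 -0.0015  0.2636] [0.6075 0.0172 0.28  ]
scene rod 0.28 50 [ 0.5856 -0.0023  0.2801] [0.6143 0.0174 0.2957]
scene rod 0.296 42 [0.5873 0.0136 0.2973] [0.6148 0.0177 0.3129]
scene rod 0.313 36 [0.5889 0.0129 0.3131] [0.6146 0.0183 0.3281]
scene rod 0.329 41 [0.5878 0.0066 0.3297] [0.6154 0.0184 0.3453]
top rod 0.197 11 [ 0.5892 -0.0022  0.1977] [0.5953 0.0152 0.2132]
t 10.85 pos [0.6018 0.006  0.3063] rot [ 2.222  2.221 -0.   ] F [ 0.1 -0.6 -1.8] w 0.0195 ff 30.0
```

View pics/w7_scene.png

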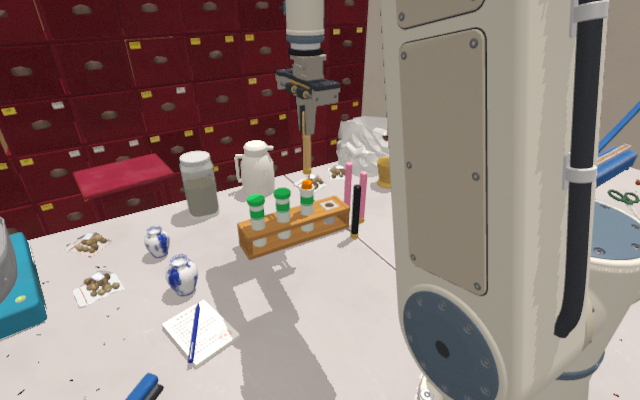

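The rod hangs vertical above the orange stopper at (307,184), so I make a 1 mm correction and descend to the stopper.

{"op": "play_rows", "data": {"offset": [[0.08,0.12,0],[0.08,0.12,1],[0.08,0.12,2],[0.08,0.12,2.3],[0.08,0.12,2.6],[0.08,0.12,2.9],[0.08,0.12,3.2],[0.08,0.12,3.5],[0.08,0.12,3.8],[0.08,0.12,4.1],[0.08,0.12,4.1]], "delta_rot": [[0,0,0],[0,0,0],[0,0,0],[0,0,0],[0,0,0],[0,0,0],[0,0,0],[0,0,0],[0,0,0],[0,0,0],[0,0,0]], "claw": [1.2,1.2,1.2,1.2,1.2,1.2,1.2,1.2,1.2,1.2,1.2]}}

```text
time_s: 11.95
eef_pos: [0.6028, 0.0076, 0.2652]
orientation: [-2.22, -2.222, 0.0]
contact_force: [-0.7, -0.6, 0.3]
width: 0.0195
finger_force: 30.0
```

```bash
python3 look2.py w8 | grep -v top
python3 - <<'E'
import cv2; im=cv2.imread("pics/w8_scene.png")[120:220,260:360]; w=cv2.imread("pics/w8.png")[130:330,220:420]
import numpy as np; cv2.imwrite("pics/c8.png",np.hstack([cv2.resize(im,(400,400)),cv2.resize(w,(400,400))]))
E
```

```text
t 11.95 pos [0.6028 0.0076 0.2652] rot [-2.22  -2.222  0.   ] F [-0.7 -0.6  0.3] w 0.0195 ff 30.0
rim [ 0.58270225 -0.00794704  0.14101162] [0.62160713 0.02546113 0.14671457]
wrist rod 0.14 450 [ 0.5855 -0.0057  0.1403] [0.6206 0.0254 0.1567]
wrist rod 0.157 108 [0.5925 0.0065 0.1568] [0.6127 0.0176 0.1731]
wrist rod 0.173 112 [0.5932 0.01   0.1732] [0.6119 0.0175 0.1895]
wrist rod 0.19 132 [0.5932 0.0093 0.1898] [0.612  0.0172 0.2062]
wrist rod 0.206 164 [0.5927 0.0091 0.2064] [0.6126 0.0175 0.2226]
wrist rod 0.223 207 [0.5929 0.0087 0.2228] [0.6126 0.0177 0.2392]
wrist rod 0.239 334 [0.5874 0.009  0.2392] [0.6186 0.0179 0.2557]
wrist rod 0.256 608 [0.5872 0.0088 0.2557] [0.6183 0.0179 0.2722]
wrist rod 0.272 838 [0.5874 0.0092 0.2722] [0.6181 0.0182 0.2887]
wrist rod 0.289 1869 [0.5878 0.0006 0.2887] [0.6179 0.0183 0.3052]
scene rod 0.14 72 [ 0.5851 -0.0093  0.1403] [0.6193 0.0247 0.1563]
scene rod 0.157 50 [ 0.5923 -0.001   0.1567] [0.6083 0.0212 0.1725]
scene rod 0.173 46 [0.5917 0.0021 0.1735] [0.6068 0.0192 0.1893]
scene rod 0.19 48 [0.5917 0.0018 0.19  ] [0.6075 0.0198 0.2061]
scene rod 0.206 49 [0.5923 0.0015 0.2063] [0.6047 0.0195 0.2226]
scene rod 0.223 47 [0.5921 0.0012 0.2229] [0.6052 0.0188 0.2391]
scene rod 0.239 42 [ 0.5859 -0.001   0.2392] [0.6149 0.0191 0.2557]
scene rod 0.256 35 [0.5887 0.0137 0.257 ] [0.617  0.0198 0.2719]
scene rod 0.272 38 [0.5881 0.0143 0.2728] [0.6174 0.0193 0.2881]
scene rod 0.289 43 [0.589  0.008  0.2891] [0.6161 0.0202 0.3047]
t 12.1 pos [0.6029 0.0076 0.2652] rot [-2.221 -2.222  0.   ] F [-0.7  0.7 -0.2] w 0.0192 ff 30.0
```

View pics/c8.png

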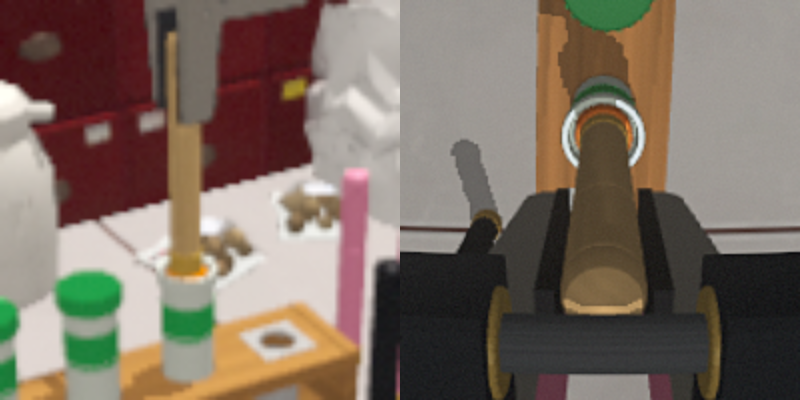

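The foot is in the mouth on the stopper, at (605,125) in the right half of the crop, and the rod stands straight. I keep pushing.

{"op": "play_rows", "data": {"offset": [[-0.05,0,0.3],[-0.05,0,0.6],[-0.05,0,0.9],[-0.05,0,1.2],[-0.05,0,1.4],[-0.05,0,1.6]], "delta_rot": [[0,0,0],[0,0,0],[0,0,0],[0,0,0],[0,0,0],[0,0,0]], "claw": [1.2,1.2,1.2,1.2,1.2,1.2]}}

```text
time_s: 12.7
eef_pos: [0.6031, 0.0072, 0.2495]
orientation: [2.221, 2.222, 0.001]
contact_force: [-1.9, 0.6, 3.8]
width: 0.0197
finger_force: 30.0
```

{"op": "play_rows", "data": {"offset": [[0,0,0.2],[0,0,0.4],[0,0,0.6]], "delta_rot": [[0,0,0],[0,0,0],[0,0,0]], "claw": [1.2,1.2,1.2]}}

```text
time_s: 13.0
eef_pos: [0.603, 0.0071, 0.2433]
orientation: [2.221, 2.222, 0.0]
contact_force: [-2.2, 1.1, 5.5]
width: 0.0195
finger_force: 30.0
```

{"op": "play_rows", "data": {"offset": [[0,0,0.2],[0,0,0.4],[0,0,0.6]], "delta_rot": [[0,0,0],[0,0,0],[0,0,0]], "claw": [1.2,1.2,1.2]}}

```text
time_s: 13.3
eef_pos: [0.603, 0.0071, 0.2372]
orientation: [2.221, 2.222, 0.0]
contact_force: [-1.7, 1.0, 3.4]
width: 0.0193
finger_force: 30.0
```

{"op": "play_rows", "data": {"offset": [[0,-0.03,0.2],[0,-0.03,0.4],[0,-0.03,0.6]], "delta_rot": [[0,0,0],[0,0,0],[0,0,0]], "claw": [1.2,1.2,1.2]}}

```text
time_s: 13.6
eef_pos: [0.6028, 0.0071, 0.2312]
orientation: [2.221, 2.222, 0.0]
contact_force: [-0.3, 0.3, 4.4]
width: 0.0193
finger_force: 30.0
```

{"op": "play_rows", "data": {"offset": [[0,0,0.1],[0,0,0.2],[0,0,0.3],[0,0,0.4]], "delta_rot": [[0,0,0],[0,0,0],[0,0,0],[0,0,0]], "claw": [1.2,1.2,1.2,1.2]}}

```text
time_s: 14.0
eef_pos: [0.6027, 0.0071, 0.2273]
orientation: [2.221, 2.222, 0.0]
contact_force: [-1.3, 1.1, 4.0]
width: 0.0195
finger_force: 30.0
```

{"op": "play_rows", "data": {"offset": [[0,0,0.1],[0,0,0.15],[0,0,0.2]], "delta_rot": [[0,0,0],[0,0,0],[0,0,0]], "claw": [1.2,1.2,1.2]}}

```text
time_s: 14.3
eef_pos: [0.6027, 0.0071, 0.2253]
orientation: [2.221, 2.222, 0.0]
contact_force: [-0.4, 0.3, 3.4]
width: 0.0193
finger_force: 30.0
```

{"op": "play_rows", "data": {"offset": [[0,0,0.08],[0,0,0.16],[0,0,0.24]], "delta_rot": [[0,0,0],[0,0,0],[0,0,0]], "claw": [1.2,1.2,1.2]}}

```text
time_s: 14.6
eef_pos: [0.6026, 0.0071, 0.2229]
orientation: [-2.221, -2.222, 0.0]
contact_force: [-1.4, 1.0, 4.5]
width: 0.0196
finger_force: 30.0
```

{"op": "play_rows", "data": {"offset": [[0,0,0.08],[0,0,0.16],[0,0,0.24]], "delta_rot": [[0,0,0],[0,0,0],[0,0,0]], "claw": [1.2,1.2,1.2]}}

```text
time_s: 14.9
eef_pos: [0.6027, 0.0071, 0.2205]
orientation: [2.221, 2.222, 0.0]
contact_force: [-1.1, 0.8, 4.2]
width: 0.0194
finger_force: 30.0
```

{"op": "play_rows", "data": {"offset": [[0,0,0.08],[0,0,0.16],[0,0,0.24]], "delta_rot": [[0,0,0],[0,0,0],[0,0,0]], "claw": [1.2,1.2,1.2]}}

```text
time_s: 15.2
eef_pos: [0.6027, 0.0071, 0.2181]
orientation: [2.221, 2.222, 0.0]
contact_force: [-0.6, 0.4, 5.5]
width: 0.0194
finger_force: 30.0
```

{"op": "play_rows", "data": {"offset": [[0,0,0.04],[0,0,0.08],[0,0,0.12]], "delta_rot": [[0,0,0],[0,0,0],[0,0,0]], "claw": [1.2,1.2,1.2]}}

```text
time_s: 15.5
eef_pos: [0.6026, 0.0071, 0.2168]
orientation: [-2.221, -2.222, 0.0]
contact_force: [-1.2, 0.7, 1.1]
width: 0.0196
finger_force: 30.0
```

{"op": "play_rows", "data": {"offset": [[0,0,0.06],[0,0,0.12],[0,0,0.18]], "delta_rot": [[0,0,0],[0,0,0],[0,0,0]], "claw": [1.2,1.2,1.2]}}

```text
time_s: 15.8
eef_pos: [0.6027, 0.0071, 0.2152]
orientation: [2.221, 2.222, 0.0]
contact_force: [-1.1, 0.0, 3.9]
width: 0.0196
finger_force: 30.0
```

{"op": "play_rows", "data": {"offset": [[0,0,0.05],[0,0,0.1],[0,0,0.15]], "delta_rot": [[0,0,0],[0,0,0],[0,0,0]], "claw": [1.2,1.2,1.2]}}

```text
time_s: 16.1
eef_pos: [0.6027, 0.0071, 0.2136]
orientation: [2.221, 2.222, 0.0]
contact_force: [-0.8, -0.3, 2.4]
width: 0.0197
finger_force: 30.0
```

{"op": "play_rows", "data": {"offset": [[0,0,0.05],[0,0,0.1],[0,0,0.15]], "delta_rot": [[0,0,0],[0,0,0],[0,0,0]], "claw": [1.2,1.2,1.2]}}

```text
time_s: 16.4
eef_pos: [0.6029, 0.0071, 0.2126]
orientation: [2.22, 2.222, 0.001]
contact_force: [-1.5, 0.6, 7.7]
width: 0.0195
finger_force: 30.0
```

```bash
python3 look2.py w9 | egrep -v "top|scene"
python3 - <<'E'
from h import *
z=env.get_state()["eef_pos"][2]
for n in("w7","w8","w9"):
    pass
c=env.camera_params("wrist"); C=wcloud(c,np.load("w9.npy")); e=env.get_state()["eef_pos"]
p=C[(np.hypot(C[...,0]-e[0],C[...,1]-e[1]+.0)<.009)]; p=p[(p[:,2]>z)&(p[:,2]<z+.05)]; print("rod top rel TCP",np.percentile(p[:,2],[90,95,99])-z)
E
```

```text
t 16.4 pos [0.6029 0.0071 0.2126] rot [2.220e+00 2.222e+00 1.000e-03] F [-1.5  0.6  7.7] w 0.0195 ff 30.0
rim [ 0.58256272 -0.00744708  0.14102946] [0.62071783 0.0258131  0.14694437]
wrist rod 0.088 152 [ 0.5862 -0.0022  0.0876] [0.6182 0.0245 0.1041]
wrist rod 0.104 216 [ 0.587  -0.0024  0.1041] [0.6177 0.0247 0.1205]
wrist rod 0.121 317 [ 0.5866 -0.0033  0.1206] [0.6182 0.0242 0.137 ]
wrist rod 0.137 451 [ 0.5849 -0.0052  0.1371] [0.6207 0.025  0.1535]
wrist rod 0.154 166 [0.5926 0.0084 0.1536] [0.6127 0.017  0.17  ]
wrist rod 0.17 209 [0.5928 0.0081 0.1701] [0.6127 0.0171 0.1865]
wrist rod 0.187 343 [0.5876 0.0084 0.1866] [0.6185 0.0174 0.203 ]
wrist rod 0.203 603 [0.5874 0.0082 0.2031] [0.6182 0.0175 0.2196]
wrist rod 0.22 852 [0.5877 0.0084 0.2196] [0.6181 0.0177 0.2361]
wrist rod 0.236 1858 [ 5.878e-01 -4.000e-04  2.361e-01] [0.6182 0.018  0.2525]
t 16.55 pos [0.6028 0.0071 0.2123] rot [2.221 2.222 0.   ] F [-0.8  0.4  5. ] w 0.0194 ff 30.0
rod top rel TCP [0.03716794 0.0374945  0.03786664]
```

{"op": "play_rows", "data": {"offset": [[0,0,0.05],[0,0,0.1],[0,0,0.14]], "delta_rot": [[0,0,0],[0,0,0],[0,0,0]], "claw": [1.2,1.2,1.2]}}

```text
time_s: 16.85
eef_pos: [0.6027, 0.0071, 0.2109]
orientation: [2.221, 2.222, 0.0]
contact_force: [-0.7, 0.8, 5.1]
width: 0.0197
finger_force: 30.0
```

{"op": "play_rows", "data": {"offset": [[0,0,0.04],[0,0,0.08],[0,0,0.1]], "delta_rot": [[0,0,0],[0,0,0],[0,0,0]], "claw": [1.2,1.2,1.2]}}

```text
time_s: 17.15
eef_pos: [0.6028, 0.0071, 0.2099]
orientation: [2.22, 2.222, 0.0]
contact_force: [-0.7, 1.7, 4.9]
width: 0.0192
finger_force: 30.0
```

{"op": "play_rows", "data": {"offset": [[0,0,0.04],[0,0,0.08]], "delta_rot": [[0,0,0],[0,0,0]], "claw": [1.2,1.2]}}

```text
time_s: 17.35
eef_pos: [0.6027, 0.0071, 0.209]
orientation: [2.221, 2.222, 0.0]
contact_force: [-0.3, 0.9, 3.9]
width: 0.0195
finger_force: 30.0
```

{"op": "play_rows", "data": {"offset": [[0,0,0.04],[0,0,0.08]], "delta_rot": [[0,0,0],[0,0,0]], "claw": [1.2,1.2]}}

```text
time_s: 17.55
eef_pos: [0.6029, 0.0071, 0.2085]
orientation: [2.22, 2.222, 0.001]
contact_force: [-1.7, 1.3, 10.3]
width: 0.0191
finger_force: 30.0
```

{"op": "play_rows", "data": {"offset": [[0,0,0.02],[0,0,0.02]], "delta_rot": [[0,0,0],[0,0,0]], "claw": [1.2,1.2]}}

```text
time_s: 17.75
eef_pos: [0.6029, 0.0071, 0.2085]
orientation: [2.22, 2.222, 0.001]
contact_force: [-1.6, 0.2, 8.7]
width: 0.0195
finger_force: 30.0
```

{"op": "play_rows", "data": {"offset": [[0,0,0.03],[0,0,0.03]], "delta_rot": [[0,0,0],[0,0,0]], "claw": [1.2,1.2]}}

```text
time_s: 17.95
eef_pos: [0.603, 0.0071, 0.2085]
orientation: [2.22, 2.222, 0.001]
contact_force: [-1.9, 0.2, 10.8]
width: 0.0193
finger_force: 30.0
```

{"op": "play_rows", "data": {"offset": [[0,0,0.03],[0,0,0.05],[0,0,0.05]], "delta_rot": [[0,0,0],[0,0,0],[0,0,0]], "claw": [1.2,1.2,1.2]}}

```text
time_s: 18.25
eef_pos: [0.6031, 0.0071, 0.2085]
orientation: [2.22, 2.222, 0.002]
contact_force: [-3.0, 0.5, 14.3]
width: 0.0197
finger_force: 30.0
```

{"op": "play_rows", "data": {"offset": [[0,0,0.04],[0,0,0.08],[0,0,0.09]], "delta_rot": [[0,0,0],[0,0,0],[0,0,0]], "claw": [1.2,1.2,1.2]}}

```text
time_s: 18.55
eef_pos: [0.6034, 0.0071, 0.2084]
orientation: [2.22, 2.221, 0.002]
contact_force: [-4.2, 0.4, 21.2]
width: 0.0194
finger_force: 30.1
```

{"op": "play_rows", "data": {"offset": [[0,0,0.02],[0,0,0.02],[0,0,0.02],[0,0,0.02],[0,0,0.02],[0,0,0.02],[0,0,0.02],[0,0,0.02],[0,0,0.02],[0,0,0.02]], "delta_rot": [[0,0,0],[0,0,0],[0,0,0],[0,0,0],[0,0,0],[0,0,0],[0,0,0],[0,0,0],[0,0,0],[0,0,0]], "claw": [1.2,1.2,1.2,1.2,1.2,1.2,1.2,1.2,1.2,1.2]}}

```text
time_s: 19.55
eef_pos: [0.6034, 0.0071, 0.2084]
orientation: [2.22, 2.221, 0.003]
contact_force: [-4.3, 0.6, 21.8]
width: 0.0197
finger_force: 30.1
```

The force held at 21–22 N for over a second and the position did not move, so the stack is solid. Next I withdraw and look at the hole.

{"op": "play_rows", "data": {"offset": [[0,0,-0.5],[0,0,-2],[0,0,-5],[0,0,-8],[0,0,-10.5],[0,0,-10.5],[-3,-2,-10.5],[-6,-5,-10.5],[-7,-5.8,-10.5],[-7,-5.8,-10.5],[-7,-5.8,-10.5]], "delta_rot": [[0,0,0],[0,0,0],[0,0,0],[0,0,0],[0,0,0],[0,0,0],[0,0,0],[0,0,0],[0,0,0],[0,0,0],[0,0,0]], "claw": [1.2,1.2,1.2,1.2,1.2,1.2,1.2,1.2,1.2,1.2,1.2]}}

```text
time_s: 20.65
eef_pos: [0.5451, -0.0627, 0.3107]
orientation: [-2.221, -2.221, -0.001]
contact_force: [-0.1, 0.7, -0.7]
width: 0.0194
finger_force: 30.0
```

```bash
cat > hole.py <<'E'
from h import *
import sys
s=st(); e=s["eef_pos"]; c,im,d=grab(sys.argv[1]); C=wcloud(c,d); st()
near=np.hypot(C[...,0]-.600,C[...,1]+.063)<.03
h=cv2.cvtColor(im,cv2.COLOR_BGR2HSV)
pl=near&(np.abs(C[...,2]-.069)<.006)&(h[...,1]<70)&(h[...,2]>90)
q=C[pl]; print("plate",len(q),q.min(0).round(4),q.max(0).round(4))
dk=near&~((C[...,2]>.064)&(h[...,1]<70)&(h[...,2]>90))&(C[...,2]<.064)
q=C[near&(np.abs(C[...,2]-.069)<.006)]
# hole: rays to z=.0685 of deep pixels
o=np.linalg.inv(c["view"])[:3,3]; deep=(C[...,2]<.062); P=o+(C-o)*((.0685-o[2])/(C[...,2]-o[2]))[...,None]
hp=P[deep&(np.hypot(P[...,0]-.6,P[...,1]+.063)<.02)]; print("hole",len(hp),hp.min(0).round(4),hp.max(0).round(4),((hp.min(0)+hp.max(0))/2).round(4))
q=C[(np.abs(C[...,2]-.144)<.003)&(np.hypot(C[...,0]-.6018,C[...,1]-.007)<.026)]
if len(q)>20: print("rim",q.min(0),q.max(0))
q=C[(C[...,2]<.143)&(C[...,2]>.05)&(np.hypot(C[...,0]-.602,C[...,1]-.0065)<.012)&(h[...,1]>150)]; print("stopper z",len(q),np.median(q[:,2]) if len(q) else 0)
for a in np.arange(e[2]-.125,e[2]+.04,.03):
    p=C[(C[...,2]>a)&(C[...,2]<a+.03)&(np.hypot(C[...,0]-e[0],C[...,1]-e[1])<.018)]
    if len(p)>8: print("rod",a.round(3),len(p),p.min(0).round(4),p.max(0).round(4))
E
python3 hole.py w10
```

```text
t 20.65 pos [ 0.5451 -0.0627  0.3107] rot [-2.221e+00 -2.221e+00 -1.000e-03] F [-0.1  0.7 -0.7] w 0.0194 ff 30.0
t 20.7 pos [ 0.5453 -0.0624  0.3107] rot [-2.221e+00 -2.222e+00 -1.000e-03] F [-0.1  0.2 -1.3] w 0.0198 ff 30.0
plate 636 [ 0.5796 -0.0848  0.0631] [ 0.6204 -0.0432  0.0705]
hole 273 [ 0.5873 -0.075   0.0685] [ 0.6112 -0.051   0.0685] [ 0.5992 -0.063   0.0685]
rim [ 0.58275989 -0.01307974  0.14103297] [0.62145896 0.0251616  0.14534052]
stopper z 229 0.08497672333726608
rod 0.186 189 [ 0.5346 -0.064   0.1881] [ 0.5551 -0.0518  0.2157]
rod 0.216 199 [ 0.5355 -0.0615  0.2159] [ 0.5545 -0.0529  0.2457]
rod 0.246 306 [ 0.5349 -0.0608  0.2457] [ 0.555  -0.0528  0.2757]
rod 0.276 600 [ 0.5291 -0.0613  0.2758] [ 0.5608 -0.0524  0.3057]
rod 0.306 1401 [ 0.5297 -0.0611  0.3057] [ 0.5606 -0.0522  0.3357]
rod 0.336 2398 [ 0.53   -0.0741  0.3357] [ 0.5601 -0.0514  0.3657]hole.py:11: RuntimeWarning: divide by zero encountered in divide
  o=np.linalg.inv(c["view"])[:3,3]; deep=(C[...,2]<.062); P=o+(C-o)*((.0685-o[2])/(C[...,2]-o[2]))[...,None]
hole.py:11: RuntimeWarning: invalid value encountered in multiply
  o=np.linalg.inv(c["view"])[:3,3]; deep=(C[...,2]<.062); P=o+(C-o)*((.0685-o[2])/(C[...,2]-o[2]))[...,None]
```

View pics/w10.png

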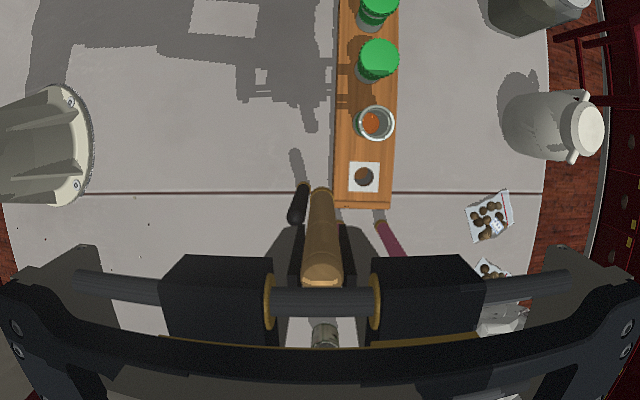

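The picture shows the stopper deep in the tube at (374,122), top at 0.085 m as packed, and the empty hole at (363,177). The hole's centre is at (0.5996, −0.0633).

{"op": "play_rows", "data": {"offset": [[-0.04,3,0],[-0.04,5.48,0],[-0.04,5.48,0],[-0.04,5.48,3],[-0.04,5.48,6],[-0.04,5.48,9],[-0.04,5.48,10],[-0.04,5.48,10],[-0.04,5.48,10]], "delta_rot": [[0,0,0],[0,0,0],[0,0,0],[0,0,0],[0,0,0],[0,0,0],[0,0,0],[0,0,0],[0,0,0]], "claw": [1.2,1.2,1.2,1.2,1.2,1.2,1.2,1.2,1.2]}}

```text
time_s: 21.6
eef_pos: [0.6003, -0.0631, 0.2122]
orientation: [2.22, 2.222, 0.001]
contact_force: [1.4, 0.0, -0.5]
width: 0.0196
finger_force: 30.0
```

```bash
python3 hole.py w11 2>/dev/null
```

```text
t 21.6 pos [ 0.6003 -0.0631  0.2122] rot [2.220e+00 2.222e+00 1.000e-03] F [ 1.4  0.  -0.5] w 0.0196 ff 30.0
t 21.65 pos [ 0.6006 -0.0632  0.2126] rot [2.219e+00 2.221e+00 2.000e-03] F [ 0.7 -0.5 -0.8] w 0.0196 ff 30.0
plate 871 [ 0.5795 -0.0841  0.066 ] [ 0.6205 -0.0431  0.0699]
hole 175 [ 0.5879 -0.0661  0.0685] [ 0.6116 -0.051   0.0685] [ 0.5997 -0.0586  0.0685]
rim [ 0.58314718 -0.01255433  0.14102965] [0.62147216 0.02555854 0.14558439]
stopper z 542 0.08519077137724862
rod 0.087 187 [ 0.5899 -0.0643  0.0897] [ 0.6104 -0.0522  0.117 ]
rod 0.117 203 [ 0.5907 -0.0619  0.1176] [ 0.6097 -0.053   0.1471]
rod 0.147 302 [ 0.5901 -0.0613  0.1472] [ 0.6102 -0.0532  0.1771]
rod 0.177 602 [ 0.5845 -0.0614  0.1773] [ 0.6159 -0.0527  0.2071]
rod 0.207 1390 [ 0.5848 -0.0615  0.2072] [ 0.6158 -0.0524  0.2371]
rod 0.237 2417 [ 0.5854 -0.0745  0.2372] [ 0.6153 -0.0519  0.2671]
```

{"op": "play_rows", "data": {"offset": [[0,-0.04,0.8],[0,-0.04,1.6],[0,-0.04,2.4],[0,-0.04,3.2],[0,-0.04,4.4],[0,-0.04,5.6],[0,-0.04,6.6],[0,-0.04,7.2],[0,-0.04,7.4],[0,-0.04,7.4]], "delta_rot": [[0,0,0],[0,0,0],[0,0,0],[0,0,0],[0,0,0],[0,0,0],[0,0,0],[0,0,0],[0,0,0],[0,0,0]], "claw": [1.2,1.2,1.2,1.2,1.2,1.2,1.2,1.2,1.2,1.2]}}

```text
time_s: 22.65
eef_pos: [0.5992, -0.0633, 0.137]
orientation: [-2.221, -2.222, 0.0]
contact_force: [-0.3, -0.6, -1.0]
width: 0.0193
finger_force: 30.0
```

{"op": "play_rows", "data": {"offset": [[0,0,0.03],[0,0,0.03],[0,0,0.03],[0,0,0.03],[0,0,0.03],[0,0,-1],[0,0,-4],[0,0,-8],[0,0,-12],[0,0,-15],[0,0,-15],[0,0,-15]], "delta_rot": [[0,0,0],[0,0,0],[0,0,0],[0,0,0],[0,0,0],[0,0,0],[0,0,0],[0,0,0],[0,0,0],[0,0,0],[0,0,0],[0,0,0]], "claw": [2.6,3.5,5,5,5,5,5,5,5,5,5,5]}}

```text
time_s: 23.85
eef_pos: [0.5993, -0.0634, 0.2881]
orientation: [2.22, 2.221, 0.002]
contact_force: [-0.8, -0.2, -0.4]
width: 0.05
finger_force: 0.0
```

```bash
python3 look.py w12
python3 - <<'E'
from h import *
im,d=env.grab_frame("scene"); t,_=env.grab_frame("top")
cv2.imwrite("pics/end.png",np.hstack([cv2.resize(im[140:290,220:400],(400,333)),cv2.resize(cv2.imread("pics/w12.png")[100:300,200:440],(400,333))]))
E
```

```text
t 23.85 pos [ 0.5993 -0.0634  0.2881] rot [2.220e+00 2.221e+00 2.000e-03] F [-0.8 -0.2 -0.4] w 0.05 ff 0.0
t 23.9 pos [ 0.5987 -0.0633  0.2869] rot [-2.221 -2.222  0.   ] F [-0.1  0.1 -0.2] w 0.0503 ff 0.0
stopper 55 0.44358085324826585 0.44358085324826585 [0.59902496 0.00301288 0.44358085] [0. 0. 0.]
rim (array([0.6022, 0.0063]), np.float64(0.0177)) [ 0.58345797 -0.01318908  0.14116916] [0.62110618 0.0258153  0.14568968]
rod 0.08 43 [ 0.5894 -0.0607  0.0806] [ 0.6092 -0.0537  0.0996]
rod 0.1 51 [ 0.59   -0.0602  0.1006] [ 0.6089 -0.0532  0.1197]
rod 0.12 60 [ 0.5893 -0.0622  0.1201] [ 0.6092 -0.0535  0.1395]
rod 0.14 83 [ 0.5895 -0.0609  0.1401] [ 0.6088 -0.0532  0.16  ]
rod 0.16 391 [ 0.5895 -0.0734  0.16  ] [ 0.609  -0.0535  0.1752]
```

View pics/end.png

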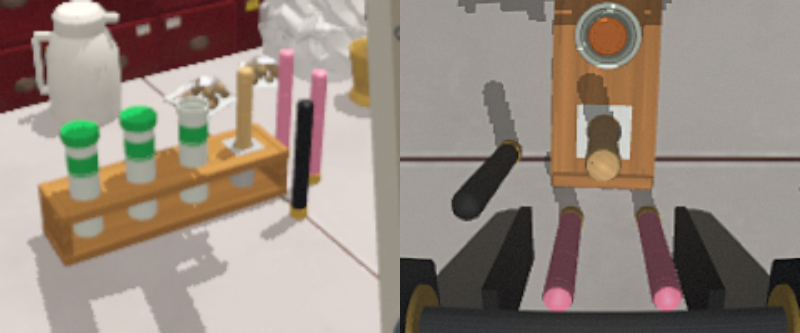

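The rod stands upright in its hole, top at 0.175 m. The stopper sits deep in the tube at (607,35), the look-alikes are where they were, and the gripper is clear.

```bash
python3 -c "
from h import *
print(env.sign_off())"
```

```text
the job is handed in; nothing more can be done
None
```

I handed the job in at about 24 s: the stopper was pushed down onto the bottomed tablets and held at about 21–22 N for over a second, the rod is back upright in its hole, and nothing else was moved.

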